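# Stack the lamp foot's rings and hold it up level

### The job

Build up the lamp foot that stands on the black block: lay the wide ring flat over its stem onto the round plate, then the narrow ring flat on top, both centred on the plate and set down gently rather than dropped. Then lift the foot with both rings at least 10 cm (15 cm is fine) above the block, never tipping it, and hold it there level and still: the job ends with the foot held in the air in the gripper. Leave the other parts on the bench where they are.

Things in the scene. Friction and masses are not known exactly. Their poses are not given: they have to be found in the camera images.
- stand: fixed black block, 120 x 120 mm, 25 mm tall, on which the foot stands. Origin: centre of its underside, at table height; z up
- foot: loose lamp foot of plain metal, about 0.26 kg: a round plate 96 mm across and 10 mm thick with an upright round stem 14 mm thick in its centre; the stem's top is 78 mm above the plate's underside, with a 2 mm chamfer; the stem is a sound place to grip. Origin: centre of the plate's underside; z along the stem. With both rings on, the stack reaches 38 mm above the origin, so 40 mm of stem stand free
- stem_top (a point): the centre of the stem's top end, 78 mm above the foot's origin
- wide_ring: loose plain aluminium ring, 60 mm outside, hole 32 mm, 14 mm thick, lying flat on the table, about 80 g; small enough to grip across its outside. Origin: centre of its underside; z its axis. On the plate its origin is 10 mm above the foot's origin
- narrow_ring: loose plain aluminium ring, 48 mm outside, hole 32 mm, 14 mm thick, lying flat on the table, about 40 g. Origin: centre of its underside; z its axis. On top of the wide ring its origin is 24 mm above the foot's origin. Which ring is left and which right of the block varies
- screwdriver: bystander: screwdriver with a black handle, 170 mm long, lying on the table. Origin: underside
- terminal: bystander: green terminal strip, 16 x 75 x 14 mm, lying on the table. Origin: centre of its underside
- fuse_a: bystander: black fuse cap, 22 mm across and 24 mm tall, on the table. Origin: centre of its underside
- fuse_b: bystander: black fuse cap like fuse_a. Origin: centre of its underside
- dome: bystander: clear plastic lamp dome, 60 mm across and 60 mm tall, standing on the table. Origin: centre of its underside
- nut: bystander: steel hexagon nut, 24 mm across flats, 10 mm tall, on the table. Origin: centre of its underside
- clamp_knob: bystander: round black knob, 32 mm across, with a steel stud, 30 mm tall in all, on the table. Origin: centre of its underside
Not all that is in view belongs to the job. There is more than one size of the foot; the one meant has the size given above.

How it is judged (in metres and radians):
On the way, in this order (a step that is already met when the one before it is completed fails the run):
1. the wide ring lies flat and centred on the plate, let go (horizontal distance between wide_ring and foot below 0.007 m and z of wide_ring in the frame of foot between 0.007 and 0.013 m and angle between the z axis of wide_ring and the z axis of foot, either way round below 0.1 rad and contact force between wide_ring and the fingers below 0.1 N and contact force between foot and stand above 0.5 N), for 0.2 s.
2. the narrow ring lies flat and centred on the wide ring, let go, the foot still on the block (horizontal distance between each of wide_ring, narrow_ring and foot below 0.007 m and z of wide_ring in the frame of foot between 0.007 and 0.013 m and angle between the z axis of each of wide_ring, narrow_ring and the z axis of foot, either way round below 0.1 rad and z of narrow_ring in the frame of foot between 0.021 and 0.027 m and contact force between narrow_ring and the fingers below 0.1 N and contact force between foot and stand above 0.5 N), for 0.2 s.
3. the foot with both rings is held up level, clear of the block (z of foot in the frame of stand above 0.12 m and angle between foot's own z axis and vertical below 0.09 rad and contact force between foot and the fingers above 1 N), for 0.2 s.
At the end, for the whole second after the job is handed in: The gripper holds the foot, off the block, its underside 95 mm or more above the block's top, tilted under 5 degrees, slower than 3 cm/s and 0.15 rad/s; wide ring flat on the plate, narrow ring flat on it, each within 7 mm of the stem's axis and 3 mm of its seated height (all of step 3 and linear speed of foot below 0.03 m/s and angular speed of foot below 0.15 rad/s and horizontal distance between each of wide_ring, narrow_ring and foot below 0.007 m and z of wide_ring in the frame of foot between 0.007 and 0.013 m and angle between the z axis of each of wide_ring, narrow_ring and the z axis of foot, either way round below 0.1 rad and z of narrow_ring in the frame of foot between 0.021 and 0.027 m and contact force between foot and stand below 0.05 N); the arm keeps its last pose, push and grip.
It fails at once if the foot is tipped by more than 17 degrees (angle between foot's own z axis and vertical above 0.3 rad).
It fails at once if a ring is dropped (falls freely by some 2 cm) (linear speed of wide_ring above 0.6 m/s and contact force between wide_ring and the fingers below 0.05 N).
It fails at once if a ring is dropped (falls freely by some 2 cm) (linear speed of narrow_ring above 0.6 m/s and contact force between narrow_ring and the fingers below 0.05 N).
It fails at once if a bystander is moved by more than 20 mm (distance of any of screwdriver, terminal, fuse_a, fuse_b, dome, nut, clamp_knob from where it was at the start of the episode above 0.02 m).
It also fails if it takes over 72 s, if anything falls off the work surface, if the arm or the gripper's body presses on something with over 40 N, if the wrist force passes 120 N, or if a joint passes its speed limit or range.

### The arm

A 6-joint arm with a two-finger parallel gripper is mounted at the origin on the work surface. World frame = base frame: x ahead of the robot, y to its left, z up, the work surface at z = 0. Lengths are in m, angles in degrees, forces in N, time in s.
With the tool pointing down it reaches from about 0.3 to 0.875 m from the base axis. Payload 6.4 kg.
Tool frame: the origin (TCP) lies on the centre line of the jaws, within the pads' length; the fingertips stand 22 mm ahead of it and the grasp point (between the pads) lies 3 mm ahead of it; z points along the fingers, y is the direction in which the jaws open and shut (so a half turn about z gives the same grasp; the last joint's range is limited). The gripper opens to 85 mm and grips with 20 to 120 N. Pads are 22 mm wide; open, the fingers measure 114 mm over their backs; the gripper's body (76 mm by 85 mm) begins 54 mm behind the grasp point. The pads swing forward as they close: fully open they stand 13 mm farther back than shut.
Start: joints at [53.268, 10.359, 92.074, -0, 77.567, -11.82], TCP at [0.242, 0.522, 0.253] pointing down, gripper open.
Joint ranges: [-171.53, 171.53], [-51.25, 118.39], [17.06, 147.69], [-65.23, 245.23], [0, 150.52], [-178.68, 178.68]. Speed limits (degrees/s): [147.25, 147.25, 172.46, 180, 180, 180].

### API

Orientations are given as [roll, pitch, yaw] about the fixed x, y, z axes, in that order (R = Rz(yaw) Ry(pitch) Rx(roll)).
In Python, from station import manip, cams, job gives the robot as it stands.
- The arm moves only by the tool apply_moves, never from a script. Its argument "rows" is text: rows parted by semicolons, each of 7 numbers parted by spaces: the closure, from -1 (fully open) to 1 (shut), so that 0 is half open, then the shift along the tool's x, y, z in cm, then the turn, a rotation vector about the tool's x, y, z in rad. In form: fingers x y z rx ry rz; .... A call has 1 to 10 rows; each row is the pose to reach, as a shift and turn from the pose commanded when the call began, along the tool's axes at that moment; what a row does not reach only later rows make up. A row lasts 1/10 s, in which the tool goes at most 50 mm and 8.59 degrees, less where a joint would pass 70% of its speed; a pose out of reach is approached as far as the arm can. A call with a gripper value outside its range is refused whole. The fingers move at their own pace and stop on an object; "grip_force" is the grip in N (left out, the last holds). Time passes only in rows, so rows that repeat a pose let the fingers close. It gives the time, the measured TCP pose, the force and the opening at its end, in the units of the state.
- manip.get_obs(): the state, without advancing time (a new reading comes with each control period).
- cams.capture(name): name is "scene" or "side" or "wrist"; returns a dict with "image" (384x512x3 uint8, red, green, blue), "mtx" (3x3 intrinsics, pixels), "extrinsics" (4x4, takes a point from world to camera coordinates). Camera axes: x right, y down, z forward; pixel columns grow to the right and rows downward; lengths in m; the calibration is good to about 2 mm. A picture is of the moment at which its call begins. There is no depth.
- job.close_job(): hands the job in, once; it reports no verdict.
Trained networks look in a picture, given as the dict that the camera call returned (one of the last four; its "shot" number tells which), for a name from the list of things; names that differ only in an ending like _2 or _b are one class to them, and where a whole thing is asked for, a point or a joint stands for the part that bears it (a point fixed in the world has none). Each returns a list of dicts, best first, with "confidence" (0 to 1); they miss things now and then, are a little off and sometimes report something else, mostly with a low value. They report only what shows in the picture. A call takes as long as a camera call. They do not tell look-alikes from the thing itself.
- cams.search_frame(target, picture): "at" ([x, y, z] in m, in the coordinates of the camera as it stood for that picture, good to about 4 mm: the middle of the surface that is visible of it).
The state is a dict: "time_s": time; "q": joint angles; "qvel": joint speeds; "tau": joint torques, N m; "ee_pos": TCP position; "orientation": TCP orientation; "contact_force": force on the tool from outside, world axes, zero at the start; "torque": the same for the moment, N m; "gripper_width": opening from 0.0 (shut) to 1.0 (fully open).
Only numpy, scipy, OpenCV 4.12 (cv2) and the standard library are available. Lean on these libraries where they do the work, as an engineer would, in place of code of your own. Each camera call takes 0.05 s, during which the arm holds its last target.

## Working session

There is one attempt and no reset: what is moved stays moved. The work goes in short steps, Python scripts to look and compute and a tool call to move; the robot and the scene stay as the last step left them, time stands still between calls to the robot, and variables do not carry over. Pictures are saved under pics/ and viewed, and the job is handed in when it is done.

Besides the shell and the picture viewer there is one more tool, called after "Request:" by a JSON object that holds its "name" and its "arguments", one argument or row to a line. apply_moves: Moves the arm, as the interface text tells. Its arguments: {"type":"object","properties":{"rows":{"type":"string"},"grip_force":{"type":"number"}},"required":["rows"]}

```bash
mkdir -p pics; ls
cat > h.py <<'E'
import numpy as np, cv2
from station import manip, cams, job
def cap(n,fn):
    d=cams.capture(n); cv2.imwrite('pics/'+fn,cv2.cvtColor(d['image'],cv2.COLOR_RGB2BGR)); return d
def w(d,p):
    E=np.array(d['extrinsics']); return E[:3,:3].T@(np.array(p)-E[:3,3])
def proj(d,P):
    E=np.array(d['extrinsics']); c=E[:3,:3]@np.array(P)+E[:3,3]; u=np.array(d['mtx'])@c; return u[:2]/u[2]
def ray(d,px,z):
    E=np.array(d['extrinsics']); R=E[:3,:3]; o=-R.T@E[:3,3]
    v=R.T@np.linalg.inv(np.array(d['mtx']))@np.array([px[0],px[1],1.]); return o+v*(z-o[2])/v[2]
E
python3 - <<'E'
from h import *
for n in ['scene','side','wrist']:
    d=cap(n,n+'0.png')
    print(n,'campos',w(d,[0,0,0]).round(3))
    for t in ['stand','foot','wide_ring','narrow_ring','dome','screwdriver','terminal','fuse_a','nut','clamp_knob']:
        for r in cams.search_frame(t,d)[:3]: print(t,round(r['confidence'],2),w(d,r['at']).round(3),proj(d,w(d,r['at'])).round())
print(manip.get_obs())
E
```

```text
pics
scene campos [1.053 0.625 0.701]
stand 0.81 [ 0.616 -0.     0.022] [230. 225.]
stand 0.64 [ 0.354 -0.13   0.011] [274. 168.]
foot 0.86 [ 0.588 -0.041  0.038] [229. 208.]
foot 0.66 [ 0.538 -0.183  0.011] [213. 184.]
foot 0.17 [0.337 0.299 0.012] [399. 242.]
wide_ring 0.55 [0.601 0.3   0.014] [324. 300.]
narrow_ring 0.46 [ 0.463 -0.29   0.01 ] [213. 159.]
dome 0.96 [ 0.735 -0.24   0.037] [140. 194.]
screwdriver 0.57 [0.763 0.235 0.027] [242. 318.]
terminal 0.47 [0.34  0.118 0.016] [340. 205.]
fuse_a 0.52 [ 0.354 -0.129  0.013] [274. 168.]
nut 0.57 [0.337 0.3   0.014] [400. 242.]
clamp_knob 0.61 [0.707 0.039 0.019] [208. 252.]
side campos [ 0.245 -0.873  0.852]
stand 0.9 [ 0.576 -0.088  0.025] [287. 230.]
foot 0.9 [0.486 0.136 0.015] [225. 187.]
foot 0.76 [ 0.537 -0.194  0.008] [288. 271.]
foot 0.67 [ 0.577 -0.053  0.035] [282. 218.]
wide_ring 0.55 [0.595 0.289 0.014] [246. 149.]
wide_ring 0.51 [ 0.576 -0.053  0.036] [282. 218.]
narrow_ring 0.82 [ 0.464 -0.302  0.014] [275. 317.]
narrow_ring 0.27 [0.326 0.294 0.011] [156. 168.]
dome 0.92 [ 0.718 -0.275  0.041] [380. 266.]
screwdriv
[... 400 characters left out ...]
rminal 0.77 [0.307 0.12  0.014] [ 34. 313.]
{'time_s': 1.65, 'q': array([ 5.32664959e+01,  1.03601438e+01,  9.20752273e+01, -3.80113199e-04,
        7.75649173e+01, -1.18189358e+01]), 'qvel': array([-0.01738501, -0.00910195,  0.01155711, -0.04638892, -0.00608384,
        0.00325916]), 'tau': array([ 6.32525698e-04, -4.44838536e+01, -3.51676226e+01, -2.83920408e-04,
        6.66950600e-04,  5.70450004e-05]), 'ee_pos': array([0.24221295, 0.52151318, 0.25327029]), 'orientation': array([-1.79999642e+02,  3.04260463e-04,  1.55085514e+02]), 'contact_force': array([ 0.04269722, -0.55889234, -0.41259279]), 'torque': array([-0.03011144,  0.02355478, -0.01480788]), 'gripper_width': 1.0010797270789331}
```

View pics/scene0.png

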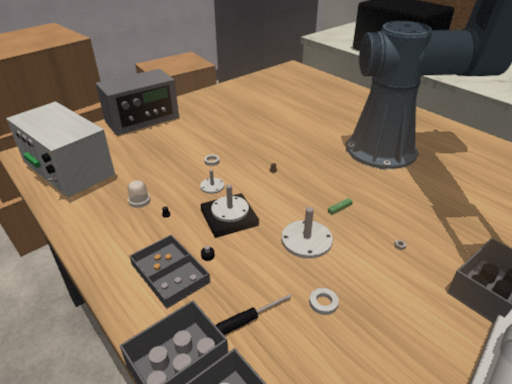

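View pics/side0.png

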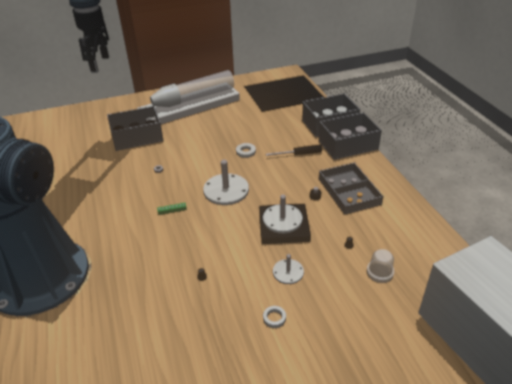

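View pics/wrist0.png

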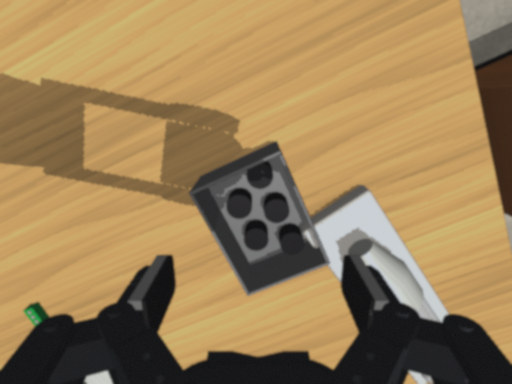

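Three feet are in view: the one on the black block at scene (230,208), a larger one at (307,238) and a smaller one at (212,184). The one on the block fits the description. Enlarging to confirm, and fitting the outlines.

```bash
cat > fit.py <<'E'
from h import *
import sys
def circ_fit(d,seed,z,r0,win):
    """bright blob near seed -> contour -> map onto plane z -> circle fit"""
    im=cv2.cvtColor(d['image'],cv2.COLOR_RGB2HSV)
    m=((im[...,1]<60)&(im[...,2]>120)).astype(np.uint8)
    mm=np.zeros_like(m); x,y=map(int,seed); mm[y-win:y+win,x-win:x+win]=m[y-win:y+win,x-win:x+win]
    cs,_=cv2.findContours(mm,cv2.RETR_EXTERNAL,cv2.CHAIN_APPROX_NONE)
    c=max(cs,key=cv2.contourArea)[:,0,:]
    h=cv2.convexHull(c)[:,0,:]
    P=np.array([ray(d,p,z)[:2] for p in h])
    (cx,cy),r=cv2.minEnclosingCircle((P*1000).astype(np.float32))
    A=np.c_[2*P,np.ones(len(P))]; s=np.linalg.lstsq(A,(P**2).sum(1),rcond=None)[0]
    return s[:2],np.sqrt(s[2]+s[:2]@s[:2]),np.array([cx,cy])/1000,r/1000
E
python3 - <<'E'
from fit import *
ims=[]
for n,seeds in [('scene',[(324,300),(212,160),(230,208)]),('side',[(246,149),(275,316),(282,218)])]:
    d=cams.capture(n)
    for s,z,nm in zip(seeds,[.014,.014,.035],['wide','narrow','plate']):
        if nm!='plate': print(n,nm,[np.round(a,4) for a in circ_fit(d,s,z,0,25)])
        x,y=s; c=d['image'][y-32:y+32,x-32:x+32]; ims.append(cv2.resize(c,(256,256),interpolation=cv2.INTER_CUBIC))
a=np.vstack([np.hstack(ims[:3]),np.hstack(ims[3:])])
cv2.imwrite('pics/crop1.png',a[...,::-1])
E
```

```text
scene wide [array([0.5992, 0.2983]), np.float64(0.0296), array([0.5992, 0.2982]), np.float64(0.03)]
scene narrow [array([ 0.4667, -0.2932]), np.float64(0.0239), array([ 0.466 , -0.2934]), np.float64(0.025)]
side wide [array([0.5955, 0.2926]), np.float64(0.0305), array([0.5965, 0.2929]), np.float64(0.0315)]
side narrow [array([ 0.4632, -0.2983]), np.float64(0.0239), array([ 0.4634, -0.2984]), np.float64(0.0245)]
```

View pics/crop1.png

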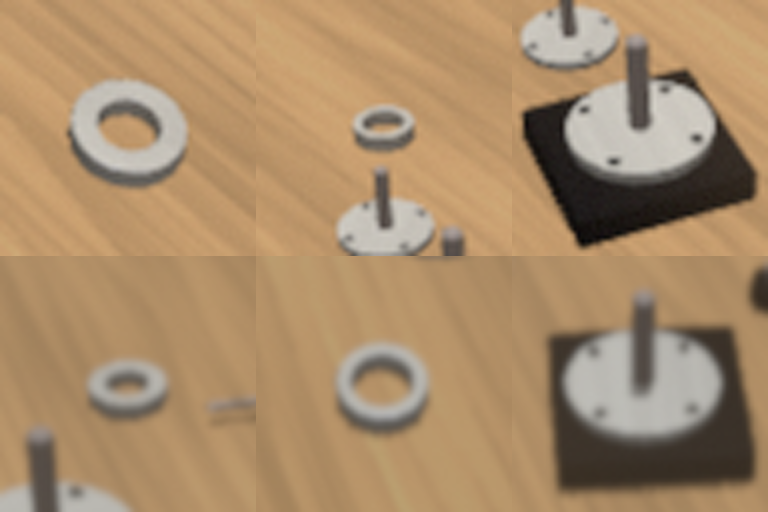

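```bash
cat >> h.py <<'E'
from scipy.spatial.transform import Rotation as Ro
def delta(target):
    o=manip.get_obs(); R=Ro.from_euler('xyz',o['orientation'],degrees=True).as_matrix()
    return (R.T@(np.array(target)-o['ee_pos'])*100).round(2)
def tri(obs):
    A=[];b=[]
    for d,px in obs:
        E=np.array(d['extrinsics']); R=E[:3,:3]; o=-R.T@E[:3,3]
        v=R.T@np.linalg.inv(np.array(d['mtx']))@np.array([px[0],px[1],1.]); v/=np.linalg.norm(v)
        M=np.eye(3)-np.outer(v,v); A.append(M); b.append(M@o)
    return np.linalg.solve(sum(A),sum(b))
E
python3 - <<'E'
from h import *
a=cams.capture('scene'); b=cams.capture('side'); d=cams.capture('wrist')
print('stemtop',tri([(a,(229.5,186.5)),(b,(283,196.5))]))
R=Ro.from_euler('xyz',manip.get_obs()['orientation'],degrees=True).as_matrix()
E=np.array(d['extrinsics']); print('cam axes in tool',(R.T@E[:3,:3].T).round(3), 'pos',(R.T@(w(d,[0,0,0])-manip.get_obs()['ee_pos'])).round(4)); print(d['mtx'])
print(delta([.597,.295,.2]))
E
```

```text
stemtop [ 0.58014679 -0.04560139  0.09815002]
cam axes in tool [[ 0.001 -0.944 -0.329]
 [ 1.     0.001 -0.   ]
 [ 0.    -0.329  0.944]] pos [ 0.084  -0.0004 -0.121 ]
[[293.93524736   0.         257.85530452]
 [  0.         293.93524736 196.05461932]
 [  0.           0.           1.        ]]
[-41.72  -5.6    5.33]
```

Request:
{"name": "apply_moves", "arguments": {
  "rows": "-1 -4 -0.5 0.5 0 0 0; -1 -8 -1 1 0 0 0; -1 -12.5 -1.7 1.5 0 0 0; -1 -17 -2.2 2 0 0 0; -1 -21.5 -2.8 2.5 0 0 0; -1 -26 -3.5 3 0 0 0; -1 -30 -4 3.5 0 0 0; -1 -34 -4.6 4.2 0 0 0; -1 -38 -5.2 4.8 0 0 0; -1 -41.7 -5.6 5.3 0 0 0",
  "grip_force": 40
}}

```text
time_s: 2.9
ee_pos: [0.5982, 0.2936, 0.1998]
orientation: [-180.0, -0.0, 155.1]
contact_force: [-0.4, 0.2, 0.1]
gripper_width: 0.999
```

Request:
{"name": "apply_moves", "arguments": {
  "rows": "-1 0 0 0 0 0 0; -1 0 0 0 0 0 0; -1 0 0 0 0 0 0; -1 0 0 0 0 0 0"
}}

```text
time_s: 3.3
ee_pos: [0.5959, 0.2961, 0.2006]
orientation: [180.0, 0.0, 155.2]
contact_force: [0.6, 0.7, -0.2]
gripper_width: 1.001
```

Run:
```python
from fit import *
d=cap('wrist','w1.png'); print(manip.get_obs()['ee_pos'],proj(d,[.597,.295,.014]),proj(d,[.597,.325,.014]))
for r in cams.search_frame('wide_ring',d): print(r['confidence'],w(d,r['at']))
s=proj(d,[.597,.295,.014]); print(circ_fit(d,s,.014,0,int(min(90,383-s[1]))))
```

```text
[0.5959618  0.29610066 0.20069442] [257.7028545  177.09490695] [283.15638471 165.74407838]
0.94 [0.59787822 0.29675921 0.01489979]
(array([0.5970654 , 0.29596529]), np.float64(0.029256946747974532), array([0.59694598, 0.29603555]), 0.030031455993652343)
```

View pics/w1.png

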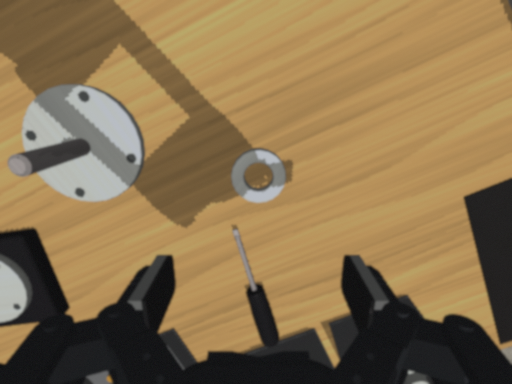

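Request:
{"name": "apply_moves", "arguments": {
  "rows": "-1 -0.1 0 4 0 0 0; -1 -0.1 0 8 0 0 0; -1 -0.1 0 12 0 0 0; -1 -0.1 0 15 0 0 0; -1 -0.1 0 16.5 0 0 0; -1 -0.1 0 17 0 0 0; -1 -0.1 0 17.3 0 0 0; -1 -0.1 0 17.5 0 0 0; -1 -0.1 0 17.6 0 0 0; -1 -0.1 0 17.6 0 0 0"
}}

```text
time_s: 4.4
ee_pos: [0.5984, 0.2949, 0.0255]
orientation: [179.9, 0.1, 155.1]
contact_force: [-0.0, 0.1, -1.1]
gripper_width: 1.0
```

Request:
{"name": "apply_moves", "arguments": {
  "rows": "-1 0 0 0 0 0 0; -1 0 0 0 0 0 0; -1 0 0 0 0 0 0"
}}

```text
time_s: 4.7
ee_pos: [0.5978, 0.2947, 0.0245]
orientation: [180.0, 0.0, 155.1]
contact_force: [-0.5, -0.3, -0.0]
gripper_width: 0.997
```

Run:
```python
from fit import *
d=cap('wrist','w2.png'); print(manip.get_obs()['ee_pos'],manip.get_obs()['contact_force'],proj(d,[.597,.296,.014]))
```

```text
[0.59777987 0.2946389  0.02443052] [ 0.55952183 -0.1359109   0.6136216 ] [260.22329979 263.61854881]
```

View pics/w2.png

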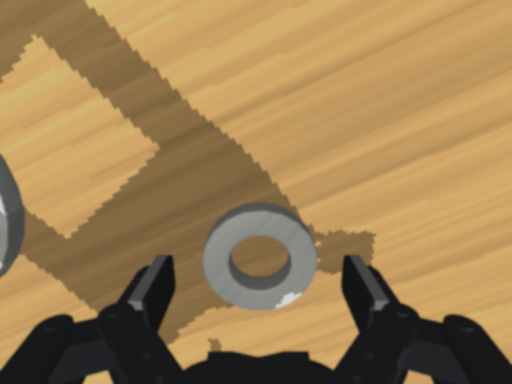

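The ring sits centred between the open fingers at (260,262). Closing on it.

Request:
{"name": "apply_moves", "arguments": {
  "rows": "-0.5 0 0 0 0 0 0; 0 0 0 0 0 0 0; 1 0 0 0 0 0 0; 1 0 0 0 0 0 0; 1 0 0 0 0 0 0; 1 0 0 0 0 0 0; 1 0 0 0 0 0 0; 1 0 0 0 0 0 0",
  "grip_force": 40
}}

```text
time_s: 5.55
ee_pos: [0.5981, 0.2947, 0.0246]
orientation: [180.0, 0.0, 155.1]
contact_force: [-0.5, 0.3, 4.3]
gripper_width: 0.666
```

Run:
```python
from fit import *
d=cap('wrist','w3.png'); print(manip.get_obs()['ee_pos'],manip.get_obs()['contact_force'])
```

```text
[0.59803879 0.29473323 0.02463337] [-0.44372662  0.44973221  4.87933027]
```

View pics/w3.png

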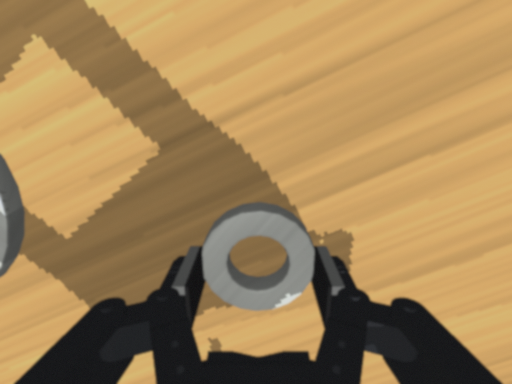

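Request:
{"name": "apply_moves", "arguments": {
  "rows": "1 0 0 -0.3 0 0 0; 1 0 0 -1 0 0 0; 1 0 0 -2 0 0 0; 1 0 0 -4 0 0 0; 1 0 0 -7 0 0 0; 1 0 0 -11 0 0 0; 1 0 0 -15 0 0 0; 1 0 0 -17.5 0 0 0; 1 0 0 -17.5 0 0 0; 1 0 0 -17.5 0 0 0"
}}

```text
time_s: 6.6
ee_pos: [0.5977, 0.2947, 0.1999]
orientation: [180.0, 0.0, 155.1]
contact_force: [-1.1, -0.7, -1.4]
gripper_width: 0.665
```

Run:
```python
from fit import *
d=cap('wrist','w4.png'); print(manip.get_obs()['ee_pos'],manip.get_obs()['contact_force'],delta([.580,-.046,.2]))
```

```text
[0.59692949 0.29444058 0.19824049] [-0.14350409  0.20705987 -0.92191104] [-12.8  -31.59  -0.16]
```

View pics/w4.png

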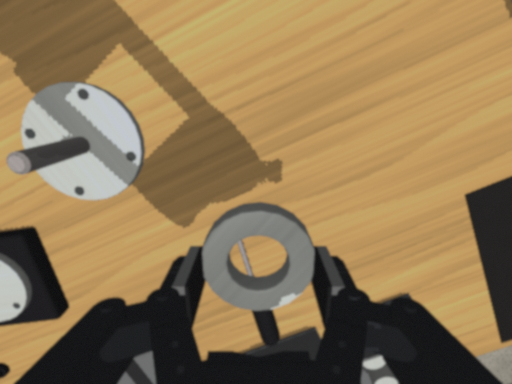

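Request:
{"name": "apply_moves", "arguments": {
  "rows": "1 -1.8 -3.2 0 0 0 0; 1 -3.6 -6.3 0 0 0 0; 1 -5.4 -9.5 0 0 0 0; 1 -7.2 -12.6 0 0 0 0; 1 -9 -15.8 0 0 0 0; 1 -10.8 -19 0 0 0 0; 1 -12.6 -22.1 0 0 0 0; 1 -14.4 -25.3 0 0 0 0; 1 -16.2 -28.4 0 0 0 0; 1 -17.8 -31.6 0 0 0 0"
}}

```text
time_s: 7.65
ee_pos: [0.6248, -0.0681, 0.1967]
orientation: [-180.0, -0.2, 155.1]
contact_force: [0.3, 0.8, -0.7]
gripper_width: 0.666
```

Request:
{"name": "apply_moves", "arguments": {
  "rows": "1 0 0 0 0 0 0; 1 0 0 0 0 0 0; 1 0 0 0 0 0 0; 1 0 0 0 0 0 0; 1 0 0 0 0 0 0"
}}

```text
time_s: 8.15
ee_pos: [0.6259, -0.0657, 0.1991]
orientation: [180.0, -0.0, 155.2]
contact_force: [-0.3, 0.3, -0.4]
gripper_width: 0.669
```

Run:
```python
from fit import *
d=cap('wrist','w5.png'); print(manip.get_obs()['ee_pos'],proj(d,[.580,-.046,.035]),proj(d,[.580,-.046,.103]))
```

```text
[ 0.62602593 -0.06586526  0.19921599] [256.85010405 131.48518063] [256.52462823 142.70023174]
```

View pics/w5.png

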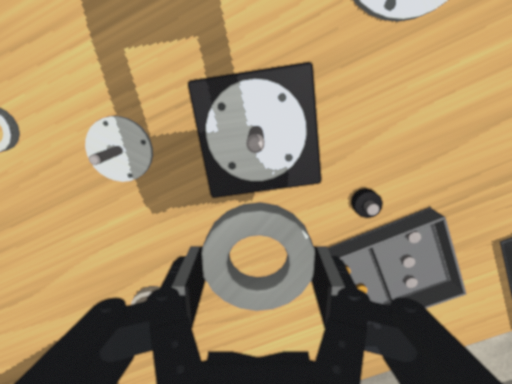

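Run:
```python
from fit import *
d=cams.capture('wrist'); o=manip.get_obs(); im=d['image']
g=cv2.cvtColor(im,cv2.COLOR_RGB2HSV)
m=((g[...,1]<70)&(g[...,2]>95)).astype(np.uint8)
def fit(win,z):
    x0,x1,y0,y1=win; mm=np.zeros_like(m); mm[y0:y1,x0:x1]=m[y0:y1,x0:x1]
    c=max(cv2.findContours(mm,cv2.RETR_EXTERNAL,cv2.CHAIN_APPROX_NONE)[0],key=cv2.contourArea)
    h=cv2.convexHull(c)[:,0,:]; P=np.array([ray(d,p,z)[:2] for p in h])
    A=np.c_[2*P,np.ones(len(P))]; s=np.linalg.lstsq(A,(P**2).sum(1),rcond=None)[0]
    return s[:2],np.sqrt(s[2]+s[:2]@s[:2]),h
s,r,h=fit((195,315,70,190),.035); print('plate',s,r)
im2=im.copy(); cv2.polylines(im2,[h.reshape(-1,1,2)],True,(255,0,0),1)
big=cv2.resize(im2[60:200,185:325],(560,560),interpolation=cv2.INTER_CUBIC)
# ring crop
r2=cv2.resize(im[195:320,190:330],(560,500),interpolation=cv2.INTER_CUBIC)
cv2.imwrite('pics/c5.png',big[...,::-1]); cv2.imwrite('pics/r5.png',r2[...,::-1])
# predicted ring outlines for ring centre at tool (tx,ty)
R=Ro.from_euler('xyz',o['orientation'],degrees=True).as_matrix()
for tx in (0,.0015,.003):
  f=lambda rr,a,z:proj(d,o['ee_pos']+R@np.array([tx+rr*np.cos(a),rr*np.sin(a),z])).round(1)
  print(tx,'outer top row (far, near)',f(.03,0,.0106),f(.03,np.pi,.0106),'hole top',f(.016,0,.0106),f(.016,np.pi,.0106),'bottom outer far',f(.03,0,.0246))
```

```text
plate [ 0.58019143 -0.04695989] 0.04824505438781567
0 outer top row (far, near) [258.3 212.3] [258.2 313.3] hole top [258.3 238.3] [258.2 292. ] bottom outer far [258.3 202.2]
0.0015 outer top row (far, near) [258.3 209.4] [258.2 311. ] hole top [258.3 235.6] [258.2 289.6] bottom outer far [258.3 199.5]
0.003 outer top row (far, near) [258.3 206.5] [258.2 308.8] hole top [258.3 232.8] [258.2 287.2] bottom outer far [258.3 196.8]
```

View pics/c5.png

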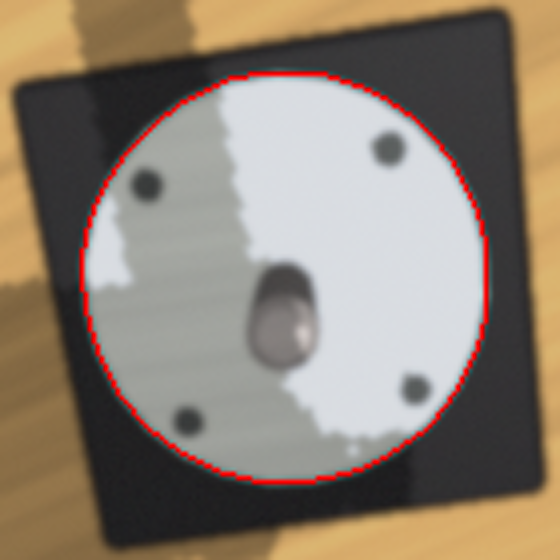

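View pics/r5.png

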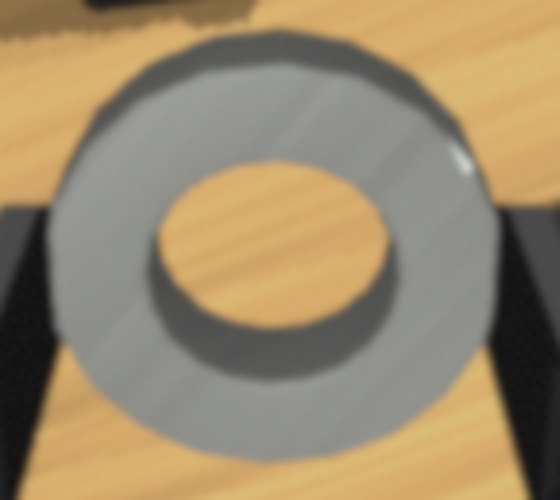

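Run:
```python
from h import *
print(delta([.5811,-.0474,.145]))
```

```text
[ 4.86 -0.19  5.43]
```

Request:
{"name": "apply_moves", "arguments": {
  "rows": "1 1.5 -0.1 0.5 0 0 0; 1 3 -0.1 1 0 0 0; 1 4.9 -0.2 2 0 0 0; 1 4.9 -0.2 3.5 0 0 0; 1 4.9 -0.2 4.7 0 0 0; 1 4.9 -0.2 5.4 0 0 0; 1 4.9 -0.2 5.4 0 0 0; 1 4.9 -0.2 5.4 0 0 0; 1 4.9 -0.2 5.4 0 0 0; 1 4.9 -0.2 5.4 0 0 0"
}}

```text
time_s: 9.25
ee_pos: [0.5813, -0.0483, 0.1459]
orientation: [180.0, 0.1, 155.1]
contact_force: [-1.3, -0.5, -1.1]
gripper_width: 0.668
```

Run:
```python
from h import *
print(manip.get_obs()['ee_pos'],delta([.5811,-.0474,.145]))
d=cap('wrist','w6.png')
for n,c in (('scene',(230,200)),('side',(282,205))):
    e=cams.capture(n); x,y=c; cv2.imwrite('pics/%s6.png'%n,cv2.resize(e['image'][y-70:y+50,x-70:x+70],(700,600),interpolation=cv2.INTER_CUBIC)[...,::-1])
```

```text
[ 0.58132238 -0.04833098  0.14591819] [0.06 0.08 0.09]
```

View pics/w6.png

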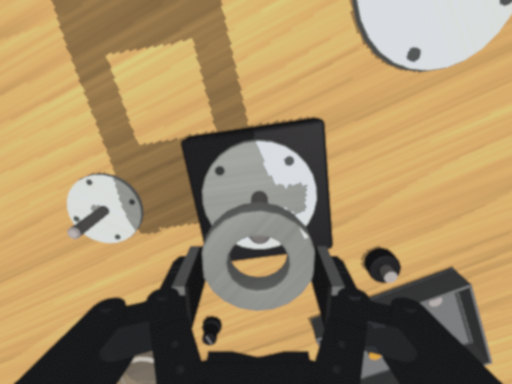

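View pics/side6.png

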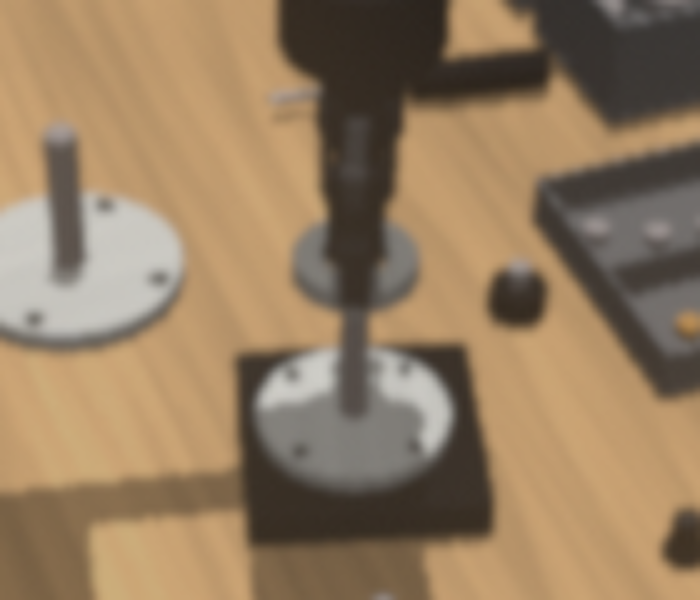

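Request:
{"name": "apply_moves", "arguments": {
  "rows": "1 0 0.1 1 0 0 0; 1 0 0.1 2.2 0 0 0; 1 0 0.1 3.6 0 0 0; 1 0 0.1 5 0 0 0; 1 0 0.1 6.4 0 0 0; 1 0 0.1 7.4 0 0 0; 1 0 0.1 7.9 0 0 0; 1 0 0.1 8.2 0 0 0; 1 0 0.1 8.2 0 0 0; 1 0 0.1 8.2 0 0 0"
}}

```text
time_s: 10.4
ee_pos: [0.5816, -0.0473, 0.0638]
orientation: [180.0, 0.1, 155.1]
contact_force: [0.6, 0.3, -0.8]
gripper_width: 0.667
```

Run:
```python
from h import *
o=manip.get_obs();print(o['ee_pos'],o['contact_force'],delta([.5811,-.0474,.0596]))
d=cap('wrist','w7.png'); 
for n,c in (('side',(282,205)),):
    e=cams.capture(n); x,y=c; cv2.imwrite('pics/%s7.png'%n,cv2.resize(e['image'][y-70:y+50,x-70:x+70],(700,600),interpolation=cv2.INTER_CUBIC)[...,::-1])
```

```text
[ 0.58163444 -0.04729178  0.06382936] [ 0.56109291  0.26803149 -0.83583107] [ 0.04 -0.03  0.42]
```

View pics/w7.png

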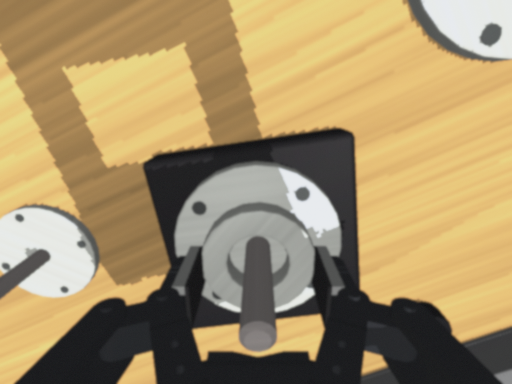

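View pics/side7.png

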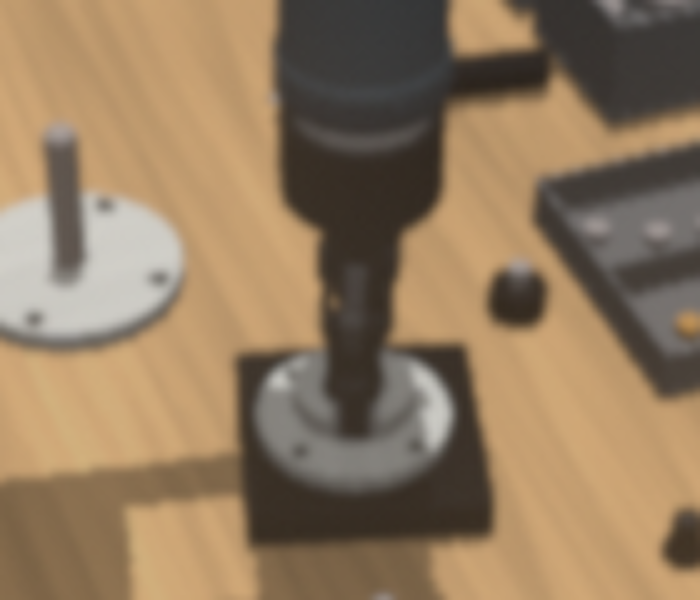

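The ring is over the stem, centred, about 4 mm above the plate. Lowering slowly to contact.

Request:
{"name": "apply_moves", "arguments": {
  "rows": "1 0 0 0.15 0 0 0; 1 0 0 0.3 0 0 0; 1 0 0 0.35 0 0 0; 1 0 0 0.35 0 0 0; 1 0 0 0.35 0 0 0; 1 0 0 0.35 0 0 0"
}}

```text
time_s: 11.1
ee_pos: [0.5812, -0.0472, 0.0598]
orientation: [180.0, 0.0, 155.1]
contact_force: [-0.3, 0.6, -0.5]
gripper_width: 0.668
```

Request:
{"name": "apply_moves", "arguments": {
  "rows": "1 0 0 0.05 0 0 0; 1 0 0 0.05 0 0 0; 1 0 0 0.05 0 0 0; 1 0 0 0.05 0 0 0"
}}

```text
time_s: 11.5
ee_pos: [0.5813, -0.0472, 0.0596]
orientation: [-180.0, 0.0, 155.1]
contact_force: [-1.8, -0.1, 5.0]
gripper_width: 0.666
```

Request:
{"name": "apply_moves", "arguments": {
  "rows": "-0.35 0 0 0 0 0 0; -0.42 0 0 0 0 0 0; -0.5 0 0 0 0 0 0; -0.65 0 0 0 0 0 0; -0.8 0 0 0 0 0 0; -1 0 0 0 0 0 0; -1 0 0 0 0 0 0; -1 0 0 0 0 0 0"
}}

```text
time_s: 12.3
ee_pos: [0.5812, -0.0472, 0.0592]
orientation: [-180.0, -0.0, 155.1]
contact_force: [-0.0, -0.0, -0.6]
gripper_width: 1.001
```

Run:
```python
from h import *
o=manip.get_obs();print(o['ee_pos'],o['contact_force'])
d=cap('wrist','w8.png');
```

```text
[ 0.58116133 -0.04719001  0.05924934] [-0.01197487 -0.04586518 -0.56637409]
```

View pics/w8.png

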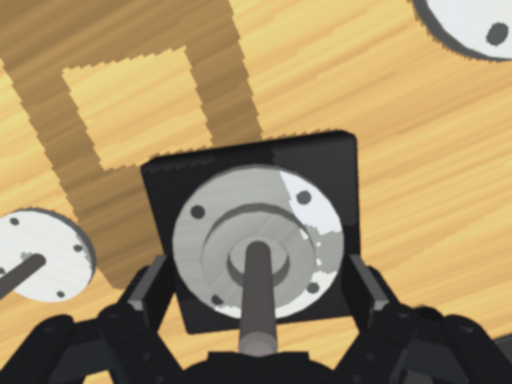

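Request:
{"name": "apply_moves", "arguments": {
  "rows": "-1 0 0 -0.5 0 0 0; -1 0 0 -2 0 0 0; -1 0 0 -5 0 0 0; -1 0 0 -9 0 0 0; -1 0 0 -13 0 0 0; -1 0 0 -16 0 0 0; -1 0 -3 -16 0 0 0; -1 0 -7 -16 0 0 0; -1 0 -11 -16 0 0 0; -1 0 -15 -16 0 0 0"
}}

```text
time_s: 13.35
ee_pos: [0.5175, -0.1843, 0.221]
orientation: [-180.0, 0.1, 155.1]
contact_force: [0.5, -0.8, -0.2]
gripper_width: 0.999
```

Request:
{"name": "apply_moves", "arguments": {
  "rows": "-1 0 -4 0 0 0 0; -1 0 -8 0 0 0 0; -1 0 -11 0.5 0 0 0; -1 0 -12.6 1 0 0 0; -1 0 -12.6 1.5 0 0 0; -1 0 -12.6 1.5 0 0 0; -1 0 -12.6 1.5 0 0 0; -1 0 -12.6 1.5 0 0 0"
}}

```text
time_s: 14.15
ee_pos: [0.4656, -0.2964, 0.2046]
orientation: [180.0, 0.0, 155.2]
contact_force: [0.1, 0.1, -0.7]
gripper_width: 1.001
```

Run:
```python
from fit import *
d=cap('wrist','w9.png'); o=manip.get_obs(); print(o['ee_pos'],o['q'].round(1))
s=proj(d,[.465,-.297,.014]); print(s,circ_fit(d,s,.014,0,40))
e=cap('scene','s9.png')
```

```text
[ 0.46558224 -0.29656572  0.20458466] [ -44.8   10.2   98.1    0.    71.6 -110. ]
[257.47843824 174.54723067] (array([ 0.464527  , -0.29703415]), np.float64(0.022859372278410915), array([ 0.46413257, -0.29654709]), 0.02401645278930664)
```

View pics/w9.png

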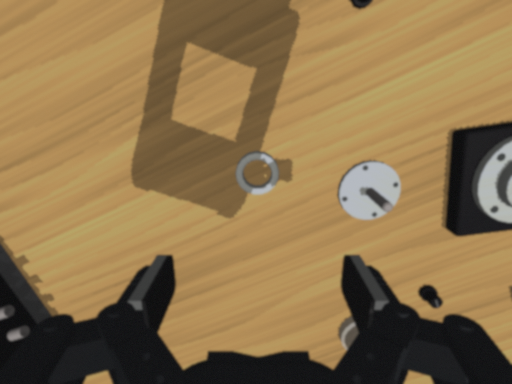

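View pics/s9.png

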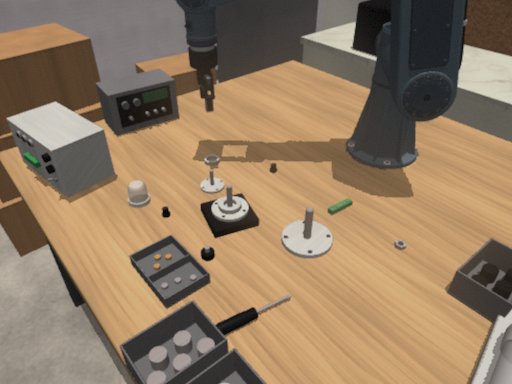

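Request:
{"name": "apply_moves", "arguments": {
  "rows": "-1 0.1 -0.1 4 0 0 0; -1 0.1 -0.1 8 0 0 0; -1 0.1 -0.1 12 0 0 0; -1 0.1 -0.1 15 0 0 0; -1 0.1 -0.1 16.8 0 0 0; -1 0.1 -0.1 17.5 0 0 0; -1 0.1 -0.1 17.8 0 0 0; -1 0.1 -0.1 18 0 0 0; -1 0.1 -0.1 18 0 0 0; -1 0.1 -0.1 18 0 0 0"
}}

```text
time_s: 15.25
ee_pos: [0.4642, -0.2986, 0.0254]
orientation: [-180.0, 0.1, 155.1]
contact_force: [0.7, -0.1, -0.4]
gripper_width: 1.002
```

Request:
{"name": "apply_moves", "arguments": {
  "rows": "-1 0 0 0 0 0 0; -1 0 0 0 0 0 0"
}}

```text
time_s: 15.45
ee_pos: [0.4638, -0.2982, 0.0248]
orientation: [-180.0, 0.0, 155.1]
contact_force: [-0.1, 1.8, -0.2]
gripper_width: 1.006
```

Run:
```python
from fit import *
d=cap('wrist','w10.png'); o=manip.get_obs(); print(o['ee_pos'],o['contact_force'])
```

```text
[ 0.46373628 -0.29814355  0.02465485] [ 0.48869407 -1.01190295 -1.0340608 ]
```

View pics/w10.png

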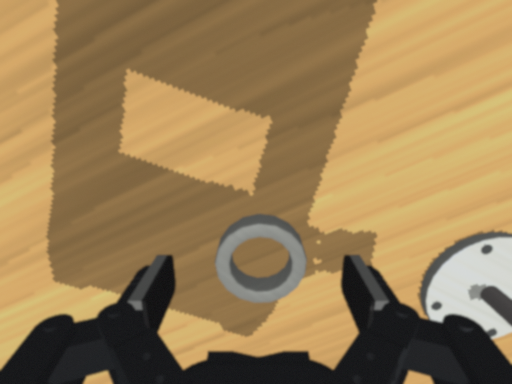

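The narrow ring is between the fingers at (261,262). Closing, then lifting.

Request:
{"name": "apply_moves", "arguments": {
  "rows": "-0.4 0 0 0 0 0 0; 0 0 0 0 0 0 0; 0.3 0 0 0 0 0 0; 1 0 0 0 0 0 0; 1 0 0 0 0 0 0; 1 0 0 0 0 0 0; 1 0 0 0 0 0 0; 1 0 0 0 0 0 0; 1 0 0 0 0 0 0",
  "grip_force": 40
}}

```text
time_s: 16.4
ee_pos: [0.4637, -0.2981, 0.0248]
orientation: [-180.0, -0.0, 155.1]
contact_force: [-1.9, 0.5, 6.1]
gripper_width: 0.539
```

Request:
{"name": "apply_moves", "arguments": {
  "rows": "1 0 0 -0.3 0 0 0; 1 0 0 -1 0 0 0; 1 0 0 -2 0 0 0; 1 0 0 -4 0 0 0; 1 0 0 -7 0 0 0; 1 0 0 -11 0 0 0; 1 0 0 -15 0 0 0; 1 0 0 -18 0 0 0; 1 0 0 -18 0 0 0; 1 0 0 -18 0 0 0"
}}

```text
time_s: 17.4
ee_pos: [0.4639, -0.2982, 0.2056]
orientation: [-180.0, 0.1, 155.1]
contact_force: [-0.3, 0.6, -0.3]
gripper_width: 0.541
```

Run:
```python
from fit import *
d=cap('wrist','w11.png'); o=manip.get_obs(); print(o['ee_pos'],o['contact_force'],delta([.63,-.069,.205]))
R=Ro.from_euler('xyz',o['orientation'],degrees=True).as_matrix()
for tx in (0,.0015,.003):
  f=lambda rr,a,z:proj(d,o['ee_pos']+R@np.array([tx+rr*np.cos(a),rr*np.sin(a),z])).round(1)
  print(tx,'outer top row (far, near)',f(.024,0,.0106),f(.024,np.pi,.0106),'hole top',f(.016,0,.0106),f(.016,np.pi,.0106),'bottom outer far',f(.024,0,.0246))
cv2.imwrite('pics/r11.png',cv2.resize(d['image'][195:320,190:330],(560,500),interpolation=cv2.INTER_CUBIC)[...,::-1])
```

```text
[ 0.46326916 -0.29765862  0.20411746] [ 0.00717234  0.88794115 -0.30120354] [-5.49 27.76 -0.09]
0 outer top row (far, near) [259.2 220.6] [259.  300.8] hole top [259.2 235.2] [259.  288.6] bottom outer far [259.1 209.9]
0.0015 outer top row (far, near) [259.2 217.8] [259.  298.6] hole top [259.2 232.5] [259.  286.2] bottom outer far [259.1 207.3]
0.003 outer top row (far, near) [259.2 215. ] [259.  296.3] hole top [259.2 229.8] [259.  283.9] bottom outer far [259.1 204.7]
```

View pics/r11.png

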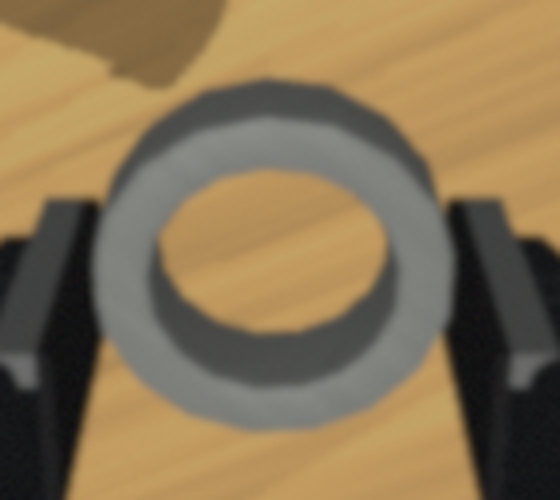

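Request:
{"name": "apply_moves", "arguments": {
  "rows": "1 -0.5 2.8 0 0 0 0; 1 -1 5.6 0 0 0 0; 1 -1.6 8.4 0 0 0 0; 1 -2.2 11.2 0 0 0 0; 1 -2.8 14 0 0 0 0; 1 -3.3 16.8 0 0 0 0; 1 -3.9 19.6 0 0 0 0; 1 -4.5 22.4 0 0 0 0; 1 -5 25.2 0 0 0 0; 1 -5.5 27.8 0 0 0 0"
}}

```text
time_s: 18.45
ee_pos: [0.63, -0.0675, 0.2019]
orientation: [-180.0, -0.2, 155.1]
contact_force: [0.4, 0.1, -0.3]
gripper_width: 0.541
```

Request:
{"name": "apply_moves", "arguments": {
  "rows": "1 0 0 0 0 0 0; 1 0 0 0 0 0 0; 1 0 0 0 0 0 0; 1 0 0 0 0 0 0; 1 0 0 0 0 0 0"
}}

```text
time_s: 18.95
ee_pos: [0.6302, -0.0699, 0.2042]
orientation: [-180.0, -0.0, 155.0]
contact_force: [-0.3, -0.4, -0.2]
gripper_width: 0.539
```

Run:
```python
from fit import *
d=cap('wrist','w12.png'); o=manip.get_obs(); im=d['image']
g=cv2.cvtColor(im,cv2.COLOR_RGB2HSV)
m=((g[...,1]<70)&(g[...,2]>95)).astype(np.uint8)
x,y=map(int,proj(d,[.5802,-.047,.035])); print(x,y)
mm=np.zeros_like(m); mm[y-60:y+62,x-60:x+60]=m[y-60:y+62,x-60:x+60]
c=max(cv2.findContours(mm,cv2.RETR_EXTERNAL,cv2.CHAIN_APPROX_NONE)[0],key=cv2.contourArea)
h=cv2.convexHull(c)[:,0,:]; P=np.array([ray(d,p,.035)[:2] for p in h])
A=np.c_[2*P,np.ones(len(P))]; s=np.linalg.lstsq(A,(P**2).sum(1),rcond=None)[0]
print('plate',s[:2],np.sqrt(s[2]+s[:2]@s[:2]))
print(o['ee_pos'],delta([.5793,-.0466,.145]))
th=np.linspace(0,2*np.pi,60)
for rr,z in ((.03,.049),(.016,.049)):
    pts=np.array([proj(d,[.5802+rr*np.cos(a),-.047+rr*np.sin(a),z]) for a in th])
    pts=((pts-[x-70,y-70])*4).astype(int); 
    if rr==.03: big=cv2.resize(im[y-70:y+70,x-70:x+70],(560,560),interpolation=cv2.INTER_CUBIC)
    cv2.polylines(big,[pts.reshape(-1,1,2)],True,(255,0,0),1)
cv2.imwrite('pics/c12.png',big[...,::-1])
```

```text
257 125
plate [ 0.58027441 -0.04691479] 0.04825450529146984
[ 0.63029497 -0.06974543  0.20431469] [ 5.6  -0.05  5.93]
```

View pics/c12.png

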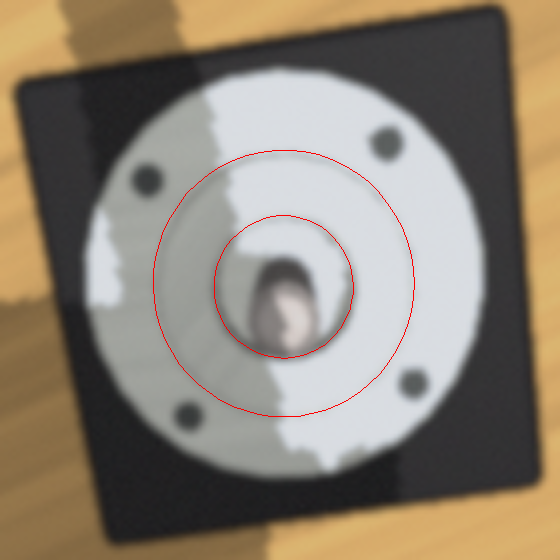

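Request:
{"name": "apply_moves", "arguments": {
  "rows": "1 1.5 0 0.5 0 0 0; 1 3.5 0 1 0 0 0; 1 5.6 0 2 0 0 0; 1 5.6 0 3.5 0 0 0; 1 5.6 0 5 0 0 0; 1 5.6 0 5.9 0 0 0; 1 5.6 0 5.9 0 0 0; 1 5.6 0 5.9 0 0 0; 1 5.6 0 5.9 0 0 0; 1 5.6 0 5.9 0 0 0"
}}

```text
time_s: 20.0
ee_pos: [0.5804, -0.0457, 0.146]
orientation: [180.0, 0.1, 155.1]
contact_force: [-0.3, 0.0, -0.2]
gripper_width: 0.544
```

Run:
```python
from h import *
print(manip.get_obs()['ee_pos'],delta([.5793,-.0466,.0785]))
```

```text
[ 0.58041188 -0.04567559  0.14595442] [ 0.07 -0.13  6.75]
```

Request:
{"name": "apply_moves", "arguments": {
  "rows": "1 0 0 1 0 0 0; 1 0 0 2.2 0 0 0; 1 0 0 3.6 0 0 0; 1 0 0 4.8 0 0 0; 1 0 0 5.8 0 0 0; 1 0 0 6.4 0 0 0; 1 0 0 6.6 0 0 0; 1 0 0 6.6 0 0 0; 1 0 0 6.6 0 0 0; 1 0 0 6.6 0 0 0"
}}

```text
time_s: 21.0
ee_pos: [0.5803, -0.0456, 0.0799]
orientation: [180.0, 0.1, 155.1]
contact_force: [-0.8, -0.0, -0.4]
gripper_width: 0.542
```

Run:
```python
from h import *
o=manip.get_obs();print(o['ee_pos'],o['contact_force'],delta([.5793,-.0466,.0737]))
d=cap('wrist','w13.png'); 
e=cams.capture('side'); x,y=(282,205); cv2.imwrite('pics/side13.png',cv2.resize(e['image'][y-70:y+50,x-70:x+70],(700,600),interpolation=cv2.INTER_CUBIC)[...,::-1])
```

```text
[ 0.58025427 -0.04557071  0.0799417 ] [-0.81442668 -0.02663604 -0.44801347] [ 0.04 -0.13  0.62]
```

View pics/w13.png

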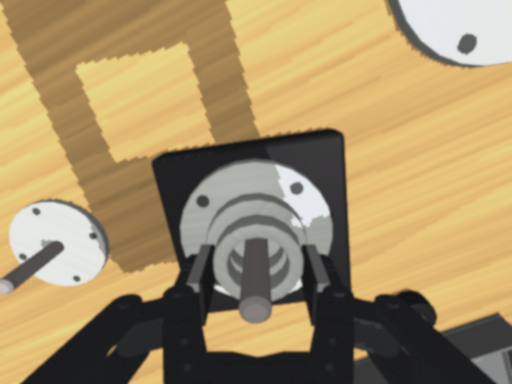

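View pics/side13.png

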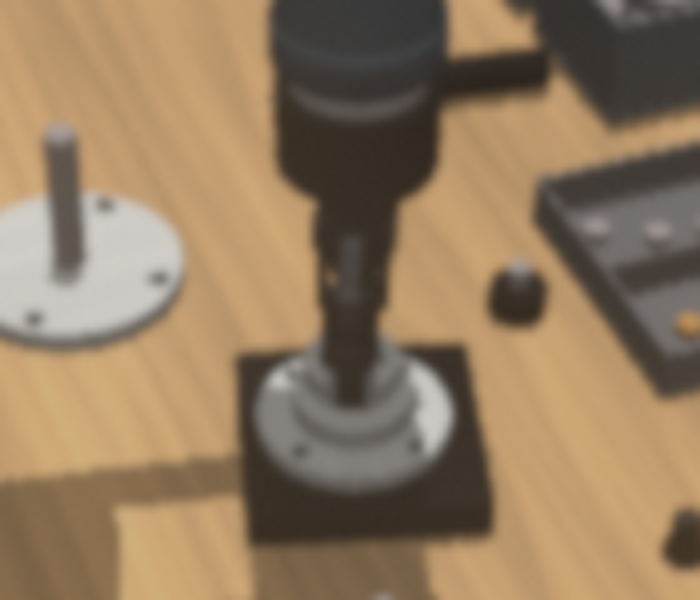

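Request:
{"name": "apply_moves", "arguments": {
  "rows": "1 0 -0.1 0.15 0 0 0; 1 0 -0.1 0.3 0 0 0; 1 0 -0.1 0.4 0 0 0; 1 0 -0.1 0.5 0 0 0; 1 0 -0.1 0.57 0 0 0; 1 0 -0.1 0.57 0 0 0; 1 0 -0.1 0.57 0 0 0; 1 0 -0.1 0.57 0 0 0"
}}

```text
time_s: 21.9
ee_pos: [0.5794, -0.0463, 0.0738]
orientation: [-180.0, -0.0, 155.1]
contact_force: [-2.2, 0.5, 5.9]
gripper_width: 0.54
```

Request:
{"name": "apply_moves", "arguments": {
  "rows": "1 0 0 0.05 0 0 0; 1 0 0 0.05 0 0 0; 1 0 0 0.05 0 0 0; 1 0 0 0.05 0 0 0"
}}

```text
time_s: 22.3
ee_pos: [0.5794, -0.0463, 0.0738]
orientation: [-180.0, -0.0, 155.1]
contact_force: [-3.8, 0.5, 9.6]
gripper_width: 0.541
```

Seated (9.6 N up). Releasing.

Request:
{"name": "apply_moves", "arguments": {
  "rows": "-0.1 0 0 0 0 0 0; -0.17 0 0 0 0 0 0; -0.25 0 0 0 0 0 0; -0.4 0 0 0 0 0 0; -0.6 0 0 0 0 0 0; -0.6 0 0 0 0 0 0; -0.6 0 0 0 0 0 0; -0.6 0 0 0 0 0 0; -0.6 0 0 -0.5 0 0 0; -0.6 0 0 -1 0 0 0"
}}

```text
time_s: 23.3
ee_pos: [0.5793, -0.0463, 0.0834]
orientation: [-180.0, -0.0, 155.1]
contact_force: [0.2, -0.1, 0.7]
gripper_width: 0.801
```

Request:
{"name": "apply_moves", "arguments": {
  "rows": "-0.6 0 0 -2 0 0 0; -0.6 -1 0 -5 0 0 0; -0.6 -2 0 -8 0 0 0; -0.6 -4 0 -11 0 0 0; -0.6 -5 0 -11.5 0 0 0; -0.6 -5 0 -11.5 0 0 0; -0.6 -5 0 -11.5 0 0 0; -0.6 -5 0 -11.5 0 0 0; -0.6 -5 0 -11.5 0 0 0; -0.6 -5 0 -11.5 0 0 0"
}}

```text
time_s: 24.3
ee_pos: [0.624, -0.0671, 0.1971]
orientation: [-180.0, -0.1, 155.1]
contact_force: [0.6, 0.3, -0.3]
gripper_width: 0.801
```

Run:
```python
from fit import *
d=cap('wrist','w14.png'); o=manip.get_obs(); im=d['image']
x,y=map(int,proj(d,[.5802,-.047,.035])); print(x,y,o['ee_pos'],o['gripper_width'])
th=np.linspace(0,2*np.pi,60); Y=max(y-70,0)
big=cv2.resize(im[Y:Y+140,x-70:x+70],(560,560),interpolation=cv2.INTER_CUBIC)
for rr,z in ((.048,.035),(.03,.049),(.024,.063),(.016,.063),(.007,.103)):
    pts=np.array([proj(d,[.5802+rr*np.cos(a),-.047+rr*np.sin(a),z]) for a in th])
    cv2.polylines(big,[((pts-[x-70,Y])*4).astype(int).reshape(-1,1,2)],True,(255,0,0),1)
cv2.imwrite('pics/c14.png',big[...,::-1])
e=cams.capture('side'); x,y=(282,205); cv2.imwrite('pics/side14.png',cv2.resize(e['image'][y-70:y+50,x-70:x+70],(700,600),interpolation=cv2.INTER_CUBIC)[...,::-1])
```

```text
258 133 [ 0.6242221  -0.06716788  0.19744123] 0.8034603426537557
```

View pics/c14.png

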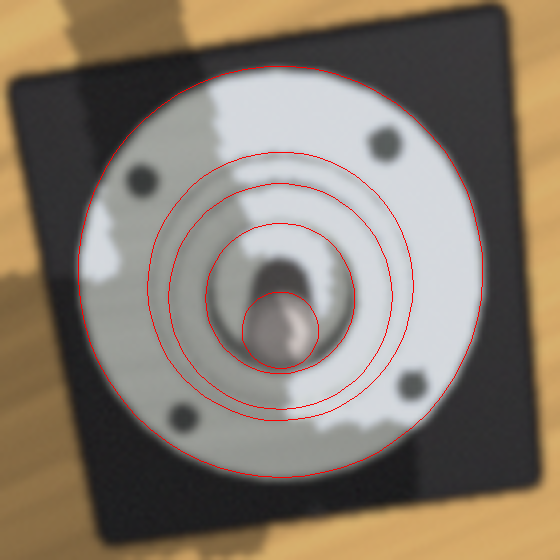

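View pics/side14.png

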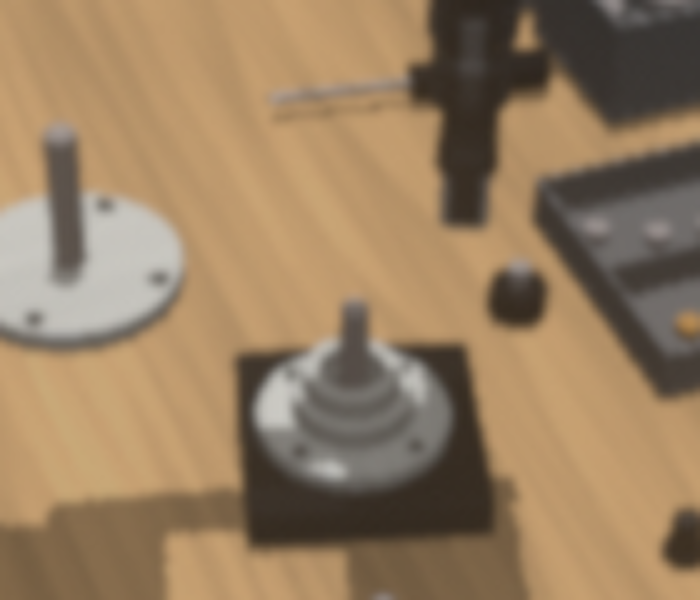

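Run:
```python
from h import *
o=manip.get_obs();print(o['ee_pos'],delta([.5802,-.0469,.089]))
```

```text
[ 0.62439039 -0.0672129   0.19763877] [ 4.85 -0.02 10.87]
```

Request:
{"name": "apply_moves", "arguments": {
  "rows": "-0.6 2 0 0.5 0 0 0; -0.6 4 0 1 0 0 0; -0.6 4.8 0 2 0 0 0; -0.6 4.8 0 3.5 0 0 0; -0.6 4.8 0 5.5 0 0 0; -0.6 4.8 0 7.5 0 0 0; -0.6 4.8 0 9.5 0 0 0; -0.6 4.8 0 10.4 0 0 0; -0.6 4.8 0 10.7 0 0 0; -0.6 4.8 0 10.8 0 0 0"
}}

```text
time_s: 25.4
ee_pos: [0.5815, -0.0474, 0.0898]
orientation: [-180.0, -0.0, 155.1]
contact_force: [0.2, -0.4, 0.2]
gripper_width: 0.801
```

Request:
{"name": "apply_moves", "arguments": {
  "rows": "-0.6 0 0 0 0 0 0; -0.6 0 0 0 0 0 0; -0.6 0 0 0 0 0 0; -0.6 0 0 0 0 0 0"
}}

```text
time_s: 25.8
ee_pos: [0.5815, -0.0472, 0.0907]
orientation: [180.0, 0.1, 155.1]
contact_force: [0.0, 0.3, 0.9]
gripper_width: 0.799
```

Run:
```python
from h import *
o=manip.get_obs();print(o['ee_pos'],o['contact_force'],delta([.5802,-.0469,.089]))
d=cap('wrist','w15.png')
```

```text
[ 0.58150014 -0.04724641  0.0906825 ] [0.03851627 0.34033573 0.90969923] [ 0.13 -0.02  0.17]
```

View pics/w15.png

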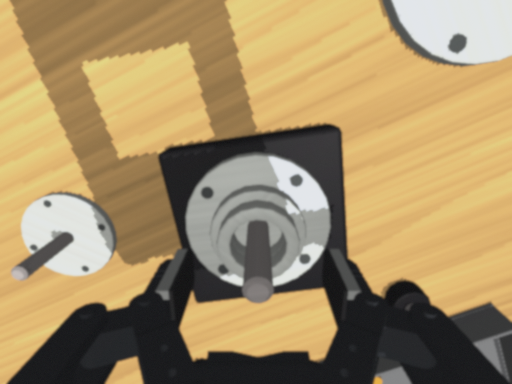

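Request:
{"name": "apply_moves", "arguments": {
  "rows": "-0.3 0.1 0 0.1 0 0 0; 0 0.1 0 0.1 0 0 0; 0.3 0.1 0 0.1 0 0 0; 0.5 0.1 0 0.1 0 0 0; 0.55 0.1 0 0.1 0 0 0; 0.6 0.1 0 0.1 0 0 0; 0.65 0.1 0 0.1 0 0 0; 0.7 0.1 0 0.1 0 0 0; 0.75 0.1 0 0.1 0 0 0; 0.8 0.1 0 0.1 0 0 0",
  "grip_force": 40
}}

```text
time_s: 26.85
ee_pos: [0.5803, -0.0468, 0.0892]
orientation: [-180.0, 0.0, 155.1]
contact_force: [-0.0, -0.4, 0.7]
gripper_width: 0.15
```

Request:
{"name": "apply_moves", "arguments": {
  "rows": "1 0 0 0 0 0 0; 1 0 0 0 0 0 0; 1 0 0 0 0 0 0; 1 0 0 0 0 0 0",
  "grip_force": 90
}}

```text
time_s: 27.25
ee_pos: [0.5805, -0.0468, 0.0893]
orientation: [180.0, 0.0, 155.1]
contact_force: [-0.8, 0.2, 3.8]
gripper_width: 0.137
```

Run:
```python
from h import *
o=manip.get_obs();print(o['ee_pos'],o['contact_force'],o['torque'],o['gripper_width'])
d=cap('wrist','w16.png')
```

```text
[ 0.58047428 -0.04684604  0.08931694] [-0.77309672  0.16196977  3.78956867] [-0.08606486  0.06196883 -0.0336283 ] 0.1370912433556834
```

View pics/w16.png

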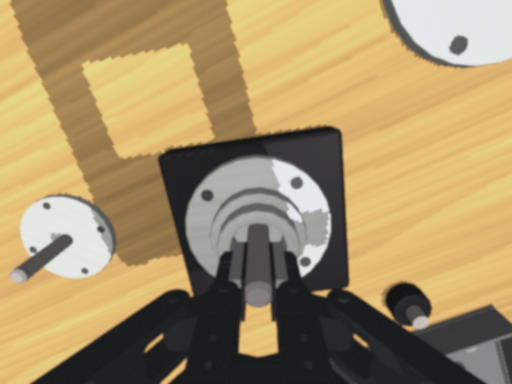

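Stem gripped, rings undisturbed. Lifting slowly, straight up.

Request:
{"name": "apply_moves", "arguments": {
  "rows": "1 0 0 -0.1 0 0 0; 1 0 0 -0.2 0 0 0; 1 0 0 -0.4 0 0 0; 1 0 0 -0.7 0 0 0; 1 0 0 -1.0 0 0 0; 1 0 0 -1.4 0 0 0; 1 0 0 -1.8 0 0 0; 1 0 0 -2 0 0 0; 1 0 0 -2 0 0 0; 1 0 0 -2 0 0 0"
}}

```text
time_s: 28.3
ee_pos: [0.5803, -0.0468, 0.1091]
orientation: [180.0, 0.0, 155.1]
contact_force: [-0.3, 0.5, -4.0]
gripper_width: 0.134
```

Run:
```python
from h import *
o=manip.get_obs();print(o['ee_pos'],o['contact_force'],o['torque'],o['gripper_width'])
e=cams.capture('side'); x,y=(282,205); cv2.imwrite('pics/side17.png',cv2.resize(e['image'][y-70:y+50,x-70:x+70],(700,600),interpolation=cv2.INTER_CUBIC)[...,::-1])
```

```text
[ 0.58025517 -0.04675695  0.10914337] [-0.28162139  0.50003959 -3.98530472] [ 0.00939913 -0.00098059  0.01119665] 0.13381585766137394
```

View pics/side17.png

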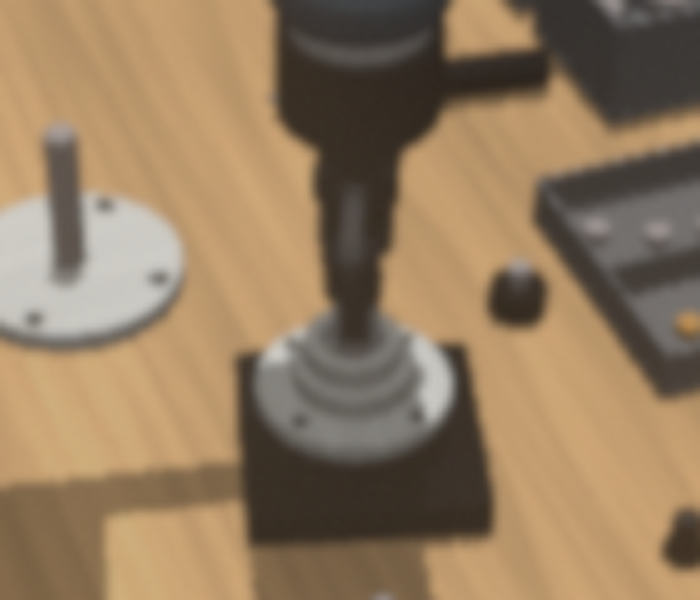

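Request:
{"name": "apply_moves", "arguments": {
  "rows": "1 0 0 -0.5 0 0 0; 1 0 0 -1.5 0 0 0; 1 0 0 -3 0 0 0; 1 0 0 -4.5 0 0 0; 1 0 0 -6 0 0 0; 1 0 0 -7.5 0 0 0; 1 0 0 -9 0 0 0; 1 0 0 -10.3 0 0 0; 1 0 0 -11 0 0 0; 1 0 0 -11.4 0 0 0"
}}

```text
time_s: 29.35
ee_pos: [0.5805, -0.0468, 0.2241]
orientation: [180.0, 0.1, 155.1]
contact_force: [-0.5, -0.1, -2.6]
gripper_width: 0.137
```

Request:
{"name": "apply_moves", "arguments": {
  "rows": "1 0 0 -0.1 0 0 0; 1 0 0 -0.1 0 0 0; 1 0 0 -0.1 0 0 0; 1 0 0 -0.1 0 0 0; 1 0 0 -0.1 0 0 0; 1 0 0 -0.1 0 0 0; 1 0 0 -0.1 0 0 0; 1 0 0 -0.1 0 0 0; 1 0 0 -0.1 0 0 0; 1 0 0 -0.1 0 0 0"
}}

```text
time_s: 30.35
ee_pos: [0.5803, -0.0468, 0.2241]
orientation: [-180.0, 0.0, 155.1]
contact_force: [-0.1, -1.0, -4.1]
gripper_width: 0.139
```

Run:
```python
from h import *
for i in range(2):
    e=cams.capture('side'); o=manip.get_obs();print(o['ee_pos'],o['orientation'],o['contact_force'],abs(o['qvel']).max(),o['gripper_width'])
x,y=(282,180); a=cv2.resize(e['image'][y-70:y+50,x-50:x+50],(400,480),interpolation=cv2.INTER_CUBIC)
e=cams.capture('scene'); x,y=(230,180); b=cv2.resize(e['image'][y-70:y+50,x-50:x+50],(400,480),interpolation=cv2.INTER_CUBIC)
cv2.imwrite('pics/f18.png',np.hstack([a,b])[...,::-1]); cap('wrist','w18.png')
```

```text
[ 0.58031972 -0.04676965  0.22413175] [1.79998507e+02 6.66828566e-03 1.55086785e+02] [-3.52424878e-01 -3.62432628e-03 -3.77632576e+00] 0.057493033407768096 0.13680621187668746
[ 0.58029228 -0.04677806  0.22411241] [-1.79999566e+02  3.47837438e-03  1.55089144e+02] [ 0.19820059 -0.41433312 -4.08230109] 0.1439185817675956 0.13477760229295593
```

View pics/f18.png

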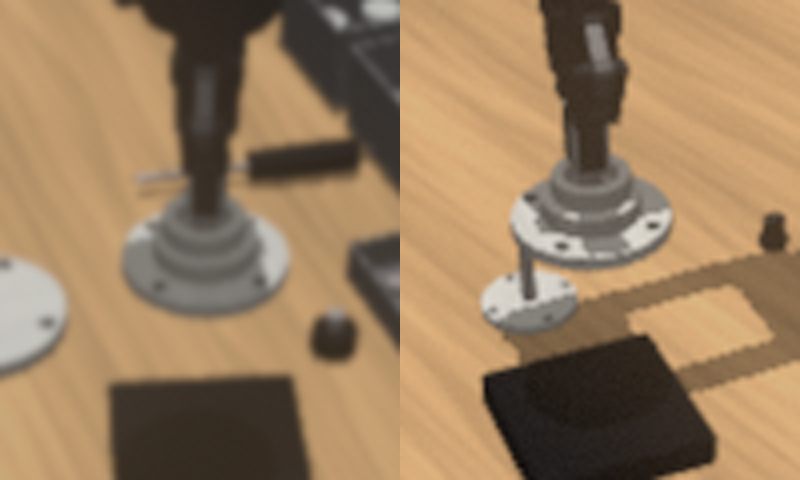

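View pics/w18.png

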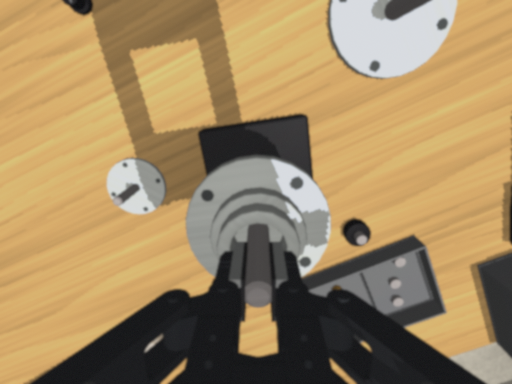

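The foot hangs level and still, about 13.5 cm above the block, with both rings seated. In the wrist picture it sits just as it did before the lift. Handing in.

```bash
python3 -c "
from station import job
print(job.close_job())"
```

```text
the job is handed in; nothing more can be done
None
```

I laid the wide ring and then the narrow ring over the stem of the foot on the black block. I then gripped the stem with 90 N, lifted the foot straight up about 13.5 cm and handed the job in at about 30 s. No verdict was reported.

- **Rings:** before the lift, the outlines predicted for centred, seated parts matched the wrist picture to about 1 mm.
- **Hold:** the tool was level to within 0.01° and still. The measured load was about 4 N, which fits the foot with both rings. The last pictures show the stack level, with the rings unmoved on the plate.
- **Disagreements:** the reported openings came out smaller than the ring sizes. The wide ring read 0.67 of full opening, about 57 mm against 60 mm, and the narrow ring 0.54, about 46 mm against 48 mm. Both grasps held, so I went on.
- **Bystanders:** I did not measure them at the end. The gripper kept clear of them, and the pictures showed none disturbed.

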